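# Stand the drained tube racks back on their feet

### The arm

A 6-joint arm with a two-finger parallel gripper is mounted at the origin on the work surface. World frame = base frame: x ahead of the robot, y to its left, z up, the work surface at z = 0. Lengths are in m, angles in rad, forces in N, time in s.
With the tool pointing down it reaches from about 0.425 to 0.95 m from the base axis. Payload 3.5 kg.
Tool frame: the origin (TCP) lies on the centre line of the jaws, within the pads' length; the fingertips stand ahead of it and the grasp point (between the pads) lies 11 mm behind it (tips_ahead is the z of the fingertips in the tool frame, in m); z points along the fingers, y is the direction in which the jaws open and shut (so a half turn about z gives the same grasp; the last joint's range is limited). The gripper opens to 85 mm and grips with 20 to 120 N. Pads are 22 mm wide; open, the fingers measure 114 mm over their backs; the gripper's body (76 mm by 85 mm) begins 54 mm behind the grasp point. The pads swing forward as they close: fully open they stand 13 mm farther back than shut.
Start: joints at [0.994, 0.286, 1.577, -0, 1.279, -0.15], TCP at [0.279, 0.614, 0.239] pointing down, gripper open.
Joint ranges: [-2.77, 2.77], [-0.9, 2.22], [0.21, 2.48], [-1.53, 4.67], [0.24, 2.81], [-2.84, 2.84]. Speed limits (rad/s): [2.79, 2.79, 3.14, 3.14, 3.14, 3.14].

### API

Orientations are given as a unit quaternion [x, y, z, w].
In Python, from plant import * gives the robot as it stands. The module is installed in compiled form; this text tells all that it offers.
- The arm moves only by the tool move_arm, never from a script. Its arguments are lists of equal length, an entry for each row: "linear": the shift along the world's x, y, z in m, a list of three; "twist": the turn, a rotation vector about the world's x, y, z in degrees, a list of three. A call has 1 to 20 rows; each row shifts and turns the pose as measured when the row begins; what a row does not reach is not made up. A row lasts 1/12 s, in which the tool goes at most 41.7 mm and 7.16 degrees, less where a joint would pass 70% of its speed; a pose out of reach is approached as far as the arm can. A call is refused whole if a number of a shift passes 0.0417 or a number of a turn 7.16, either way. A call with a gripper value outside its range is refused whole. "grip" is the opening, from 0 (shut) to 1 (fully open), set as the call begins (left out, the last holds). The fingers move at their own pace and stop on an object; "force" is the grip in N (left out, the last holds). Time passes only in rows, so rows that do not move let the fingers close. It gives the time, the measured TCP pose, the force and the opening at its end, in the units of the state.
- get_state(): the state, without advancing time (a new reading comes with each control period).
- read_camera(name): name is "side" or "top" or "wrist"; returns a dict with "img" (420x560x3 uint8, blue, green, red), "depth" (420x560 float32, m along the optical axis (not along the pixel's ray), 0 where there is no reading), "fx", "fy", "cx", "cy" (pixels), "rvec" (rotation vector, rad) and "tvec" (3), from world to camera coordinates, as OpenCV has them. Camera axes: x right, y down, z forward; pixel columns grow to the right and rows downward; lengths in m; the calibration is good to about 2 mm. A picture is of the moment at which its call begins.
- sign_off(): hands the job in, once; it reports no verdict.
The state is a dict: "time": time; "qpos": joint angles; "dq": joint speeds; "joint_efforts": joint torques, N m; "eef_pos": TCP position; "tcp_rot": TCP orientation; "contact_force": force on the tool from outside, world axes, zero at the start; "wrist_torque": the same for the moment, N m; "opening": opening from 0.0 (shut) to 1.0 (fully open).
Only numpy, scipy, OpenCV 4.12 (cv2) and the standard library are available. Lean on these libraries where they do the work, as an engineer would, in place of code of your own. Each camera call takes 0.05 s, during which the arm holds its last target.

### The job

The two washed, empty tube racks were left lying on their sides on the draining mat. With the fingertips only, push each one over so that it stands on its feet on the mat with its holes facing up, ready for loading: do not grip or lift a rack, push lightly, and leave the beaker, the two bottles and the tube stand beside them standing where they are.

Things in the scene. Friction and masses are not known exactly. Their poses are not given: they have to be found in the camera images.
- rack1: one of two identical empty plastic tube racks, lying on a long side on the mat, left or right, holes towards the robot or away (turned up to 35 deg). Lying: 168 mm long, 64 thick, 104 high, 0.15 to 0.25 kg. Origin: centre of the side it lies on at the start. +x runs from holed deck (x=-32 mm) to feet (x=+32 mm): level at the start, must end straight down. y: along the length. +z: up at the start
- rack1_centre (a point): middle of rack1's outer block, 168 x 104 x 64 mm, 32 mm behind the holed face; same axes as rack1. 55 mm above the bench as it lies, 35 mm when it stands on its feet (64 high, 104 deep), at most about 65 mm while it rolls over. It then ends about 84 mm further along the body's +x than it began
- rack1_holes (a point): middle of rack1's holed top deck (24 holes of 17 mm): 55 mm above the bench and facing sideways at the start; 67 mm and facing up on its feet; 3 mm if upside down. A level push of under 1.5 N on this face, within 25 mm of its upper long edge, rolls the rack over its lower foot edge; past 32 deg it falls onto its feet. Pushed lower it may slide (friction 0.5 to 0.7)
- rack2: one of two identical empty plastic tube racks, lying on a long side on the mat, left or right, holes towards the robot or away (turned up to 35 deg). Lying: 168 mm long, 64 thick, 104 high, 0.15 to 0.25 kg. Origin: centre of the side it lies on at the start. +x runs from holed deck (x=-32 mm) to feet (x=+32 mm): level at the start, must end straight down. y: along the length. +z: up at the start
- rack2_centre (a point): middle of rack2's outer block, 168 x 104 x 64 mm, 32 mm behind the holed face; same axes as rack2. 55 mm above the bench as it lies, 35 mm when it stands on its feet (64 high, 104 deep), at most about 65 mm while it rolls over. It then ends about 84 mm further along the body's +x than it began
- rack2_holes (a point): middle of rack2's holed top deck (24 holes of 17 mm): 55 mm above the bench and facing sideways at the start; 67 mm and facing up on its feet; 3 mm if upside down. A level push of under 1.5 N on this face, within 25 mm of its upper long edge, rolls the rack over its lower foot edge; past 32 deg it falls onto its feet. Pushed lower it may slide (friction 0.5 to 0.7)
- mat: flat grey rubber draining mat fixed on the bench, 470 mm (x) by 940 mm (y), 3 mm thick; origin at the centre of its underside, z up
- beaker: empty glass beaker, 68 mm diameter, 90 mm high, standing on the mat by the holed side of a rack, some 85 mm sideways of its middle; origin at the centre of its foot, z up
- reagent: brown reagent bottle with a black cap, 56 mm diameter, 114 mm high, standing on the mat by the holed side of a rack, some 95 to 105 mm sideways of its middle; origin at the centre of its foot, z up
- wash: white wash bottle with a bent spout, 60 mm diameter, 148 mm high, spout reaching 58 mm from its axis, standing on the mat by the holed side of a rack, some 95 to 105 mm sideways of its middle; origin at the centre of its foot, z up
- holder: round aluminium stand, 60 mm diameter, 50 mm high, holding one capped 15 ml tube (143 mm high in all), standing on the mat by the holed side of a rack, some 95 to 105 mm sideways of its middle; origin at the centre of its foot, z up

How it is judged:
At the end, for the whole second after the job is handed in: Both racks stand on their feet on the mat, holes up (within 0.05 rad, holed deck 60 to 72 mm above the bench, rack middle at least 50 mm inside the mat edges), at rest; beaker, bottles and tube stand upright within 25 mm of where they were (angle between the x axis of each of rack1, rack2 and the z axis of mat, either way round below 0.05 rad and height (world z) of rack1_holes between 0.06 and 0.072 m and x of rack1_centre in the frame of mat between -0.185 and 0.185 m and y of rack1_centre in the frame of mat between -0.42 and 0.42 m and linear speed of each of rack1, rack2 below 0.02 m/s and angular speed of each of rack1, rack2 below 0.1 rad/s and height (world z) of rack2_holes between 0.06 and 0.072 m and x of rack2_centre in the frame of mat between -0.185 and 0.185 m and y of rack2_centre in the frame of mat between -0.42 and 0.42 m and distance of each of beaker, reagent, wash, holder from where it was at the start of the episode below 0.025 m and angle between each of beaker, reagent, wash, holder's own z axis and vertical below 0.1 rad); the robot touches nothing.
It fails at once if a rack was lifted (its middle more than 82 mm above the bench) (height (world z) of any of rack1_centre, rack2_centre above 0.082 m).
It fails at once if a rack was gripped or pressed hard (more than 15 N from the fingers) (contact force between the fingers and rack1 above 15 N or contact force between the fingers and rack2 above 15 N).
It fails at once if the beaker, a bottle or the tube stand was moved more than 25 mm (distance of any of beaker, reagent, wash, holder from where it was at the start of the episode above 0.025 m).
It fails at once if the beaker, a bottle or the tube stand was tipped over (angle between any of beaker, reagent, wash, holder's own z axis and vertical above 0.35 rad).
It also fails if it takes over 45 s, if anything falls off the work surface, if the arm or the gripper's body presses on something with over 40 N, if the wrist force passes 120 N, or if a joint passes its speed limit or range.

## Working session

There is one attempt and no reset: what is moved stays moved. The work goes in short steps, Python scripts to look and compute and a tool call to move; the robot and the scene stay as the last step left them, time stands still between calls to the robot, and variables do not carry over. Pictures are saved under pics/ and viewed, and the job is handed in when it is done.

Besides the shell and the picture viewer there is one more tool, called after "Emit:" as a command line: name --argument value ..., lists and objects as JSON in quotes. move_arm: Moves the arm, as the interface text tells. Its arguments: {"type":"object","properties":{"linear":{"type":"array","items":{"type":"array","items":{"type":"number"}}},"twist":{"type":"array","items":{"type":"array","items":{"type":"number"}}},"grip":{"type":"number"},"force":{"type":"number"}},"required":["linear","twist"]}

```bash
ls; mkdir -p pics; cat > h.py <<'E'
import numpy as np, cv2
from plant import *
def pts(c):
    d=c["depth"]; v,u=np.indices(d.shape)
    P=np.stack([(u-c["cx"])/c["fx"]*d,(v-c["cy"])/c["fy"]*d,d],-1)
    R,_=cv2.Rodrigues(np.array(c["rvec"],float))
    return (P-np.array(c["tvec"]).reshape(3))@R
E
python3 - <<'E'
from h import *
s=get_state(); print({k:np.round(v,3).tolist() for k,v in s.items()})
for n in ("top","side","wrist"):
    c=read_camera(n); cv2.imwrite(f"pics/{n}0.png",c["img"]); np.savez(f"{n}0.npz",**c)
E
```

```text
pics
{'time': 0.0, 'qpos': [0.994, 0.287, 1.578, 0.0, 1.279, -0.15], 'dq': [-0.001, 0.001, 0.001, 0.001, -0.001, 0.0], 'joint_efforts': [0.0, -40.598, -29.263, -0.0, 0.006, 0.0], 'eef_pos': [0.279, 0.614, 0.238], 'tcp_rot': [0.212, 0.977, -0.001, -0.0], 'contact_force': [0.235, -0.213, 0.188], 'wrist_torque': [0.015, 0.021, 0.047], 'opening': 1.004}
```

View pics/top0.png

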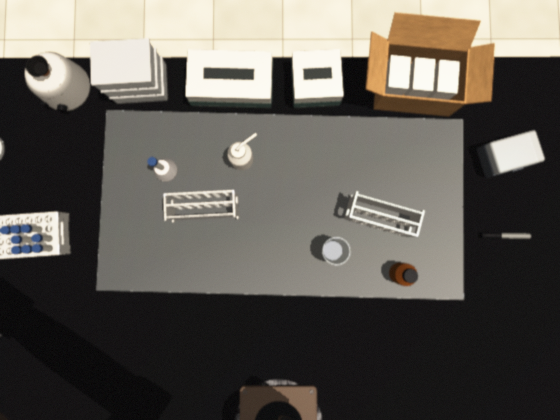

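View pics/side0.png

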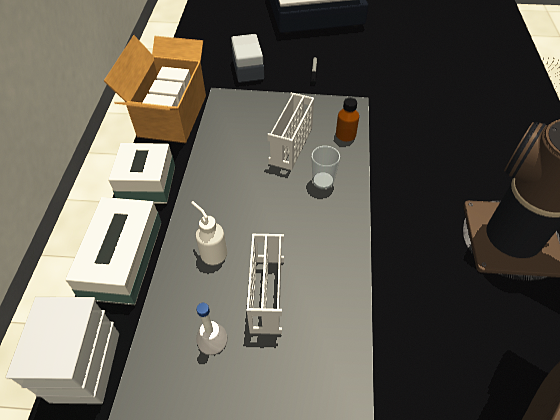

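```bash
python3 - <<'E'
from h import *
for n in ("top","side"):
    c=np.load(n+"0.npz"); P=pts(c)
    R,_=cv2.Rodrigues(c["rvec"]); print(n,"cam",-R.T@c["tvec"].reshape(3),c["fx"])
    Z=P[...,2]; ok=c["depth"]>0
    print(ok.mean())
    m=ok&(Z>0.02)&(Z<0.2)&(P[...,0]>0.2)
    k,l,st,ce=cv2.connectedComponentsWithStats(m.astype(np.uint8))
    for i in range(1,k):
        if st[i,4]>100:
            q=P[l==i]; print(st[i],ce[i].round(),q.min(0).round(3),q.max(0).round(3))
E
```

```text
top cam [ 0.44972311 -0.00822271  1.26827329] 489.47641582890884
0.9960884353741497
[  366    12   129   102 10481] [429.  64.] [ 0.78  -0.514  0.02 ] [ 0.983 -0.209  0.186]
[  90   38   76   64 4131] [127.  69.] [0.82  0.287 0.02 ] [0.931 0.434 0.17 ]
[ 186   49   87   57 4621] [229.  77.] [0.809 0.012 0.02 ] [0.936 0.227 0.093]
[ 291   49   52   57 2664] [317.  77.] [ 0.808 -0.163  0.02 ] [ 0.935 -0.037  0.093]
[  25   51   64   61 2769] [56. 80.] [0.79  0.491 0.02 ] [0.924 0.611 0.164]
[ 479  130   65   47 1960] [511. 153.] [ 0.622 -0.655  0.021] [ 0.729 -0.52   0.095]
[227 133  30  36 582] [241. 154.] [0.643 0.049 0.02 ] [0.71  0.122 0.153]
[147 156  29  24 442] [162. 167.] [0.617 0.262 0.02 ] [0.671 0.319 0.15 ]
[ 164  190   74   32 1151] [199. 204.] [0.509 0.1   0.02 ] [0.58  0.27  0.113]
[ 345  191   80   46 1344] [385. 215.] [ 0.468 -0.352  0.02 ] [ 0.576 -0.171  0.114]
[   0  211   67   47 2714] [ 33. 234.] [0.42  0.532 0.02 ] [0.533 0.697 0.135]
[322 237  28  28 312] [339. 251.] [ 0.402 -0.172  0.021] [ 0.466 -0.107  0.098]
[390 262  28  24 519] [404. 274.] [ 0.35  -0.336  
[... 303 characters left out ...]
9.  83.] [ 0.78  -0.513  0.02 ] [ 0.984 -0.207  0.184]
[ 231   34   33   43 1149] [247.  55.] [ 0.62 -0.65  0.02] [ 0.727 -0.518  0.088]
[ 267   92   47   73 2016] [291. 128.] [ 0.466 -0.352  0.02 ] [ 0.575 -0.17   0.111]
[336  97  23  40 689] [348. 118.] [ 0.347 -0.328  0.02 ] [ 0.402 -0.281  0.12 ]
[    5   143   169   258 18680] [ 95. 283.] [ 0.806 -0.165  0.02 ] [0.935 0.435 0.165]
[311 145  29  40 905] [325. 164.] [ 0.4   -0.175  0.02 ] [ 0.466 -0.106  0.096]
[ 191  201   36   60 1111] [210. 237.] [0.641 0.049 0.02 ] [0.71  0.124 0.153]
[ 247  234   37   97 1888] [264. 281.] [0.507 0.099 0.02 ] [0.578 0.272 0.111]
[196 302  30  49 857] [209. 330.] [0.614 0.269 0.02 ] [0.668 0.318 0.148]
```

```bash
python3 - <<'E'
from h import *
t=np.load("top0.npz")["img"]; s=np.load("side0.npz")["img"]
a=cv2.resize(t[180:230,150:250],(500,250),interpolation=cv2.INTER_CUBIC)
b=cv2.resize(t[180:245,335:435],(500,325),interpolation=cv2.INTER_CUBIC)
cv2.imwrite("pics/z1.png",np.vstack([a,b]))
a=cv2.resize(s[225:345,230:300],(350,600),interpolation=cv2.INTER_CUBIC)
b=cv2.resize(s[85:185,255:325],(350,500),interpolation=cv2.INTER_CUBIC)
cv2.imwrite("pics/z2.png",np.hstack([a,np.vstack([b,np.zeros((100,350,3),np.uint8)])]))
c=np.load("top0.npz");P=pts(c)
for n,(u0,u1,v0,v1) in dict(A=(155,245,180,230),B=(338,432,183,245)).items():
    q=P[v0:v1,u0:u1].reshape(-1,3); q=q[(q[:,2]>.095)&(q[:,2]<.125)]
    r=cv2.minAreaRect((q[:,:2]*1000).astype(np.float32)); print(n,len(q),r,cv2.boxPoints(r).round().tolist(),np.median(q[:,2]))
# mat
g=c["img"].astype(int).sum(2)
m=(np.abs(P[...,2]-.003)<.006)&(g>120)&(g<400)
k,l,st,ce=cv2.connectedComponentsWithStats(m.astype(np.uint8)); i=1+st[1:,4].argmax()
q=P[l==i]; print(st[i],q.min(0),q.max(0))
# verticals of bottles, centre by higher slices
for n,(u0,u1,v0,v1) in dict(wash=(224,262,130,172),holder=(145,180,152,184),beaker=(318,355,233,268),reag=(388,420,260,290)).items():
    q=P[v0:v1,u0:u1].reshape(-1,3)
    for z0,z1 in((.02,.05),(.05,.09),(.09,.16)):
        w=q[(q[:,2]>z0)&(q[:,2]<z1)]
        if len(w)>4: print(n,z0,cv2.minEnclosingCircle((w[:,:2]*1000).astype(np.float32)),w[:,:2].min(0),w[:,:2].max(0))
E
```

```text
A 510 ((545.2219848632812, 185.43887329101562), (63.60261154174805, 168.2152557373047), 2.2691938877105713) [[510.0, 268.0], [517.0, 100.0], [580.0, 103.0], [574.0, 271.0]] 0.10655797519654216
B 546 ((497.8409423828125, -251.23422241210938), (175.9633331298828, 116.68871307373047), 73.97052001953125) [[417.0, -320.0], [530.0, -352.0], [578.0, -183.0], [466.0, -151.0]] 0.10658982046455856
[   96   109   369   192 45771] [ 0.30481352 -0.49192543 -0.0029974 ] [0.80710431 0.4661255  0.00899821]
wash 0.02 ((665.044677734375, 88.49217987060547), 28.307666778564453) [0.64320632 0.06293194] [0.67761145 0.11385742]
wash 0.05 ((672.9645385742188, 92.18038940429688), 30.32020378112793) [0.64301823 0.0626062 ] [0.70311097 0.12243824]
wash 0.09 ((682.6481323242188, 79.91194152832031), 40.899574279785156) [0.6461642  0.04860577] [0.71015024 0.11630862]
holder 0.02 ((644.01318359375, 290.1799011230469), 28.51992416381836) [0.61660303 0.26189649] [0.67139092 0.31869418]
holder 0.05 ((643.3558349609375, 289.7611389160156), 20.067943572998047) [0.6255361  0.26988719] [0.66138764 0.30816631]
holder 0.0
[... 155 characters left out ...]
62), 27.643695831298828) [ 0.40729575 -0.16857254] [ 0.46184238 -0.12666891]
beaker 0.05 ((434.1724548339844, -140.36892700195312), 32.64329528808594) [ 0.40172742 -0.17126839] [ 0.46401    -0.10775392]
beaker 0.09 ((434.5436706542969, -140.8419189453125), 33.75483703613281) [ 0.40178063 -0.17240061] [ 0.46619186 -0.10733977]
reag 0.02 ((377.6529846191406, -306.9443664550781), 27.227588653564453) [ 0.35145871 -0.31437379] [ 0.40392366 -0.28332405]
reag 0.05 ((376.3728332519531, -310.9022216796875), 27.993398666381836) [ 0.34965319 -0.33576479] [ 0.40289074 -0.28300774]
reag 0.09 ((375.8553161621094, -311.40643310546875), 17.192049026489258) [ 0.36001156 -0.32762185] [ 0.39281301 -0.29466552]
```

View pics/z1.png

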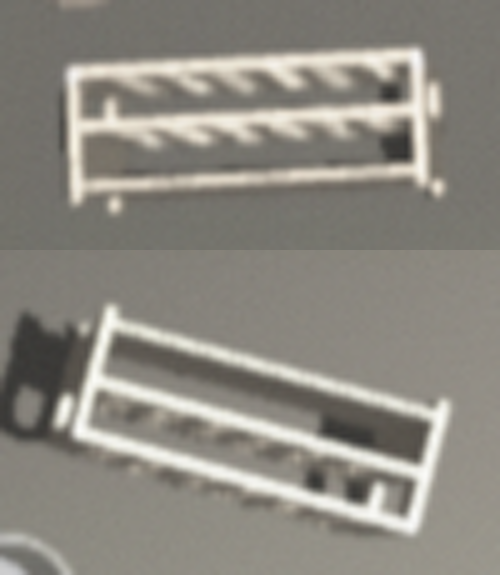

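View pics/z2.png

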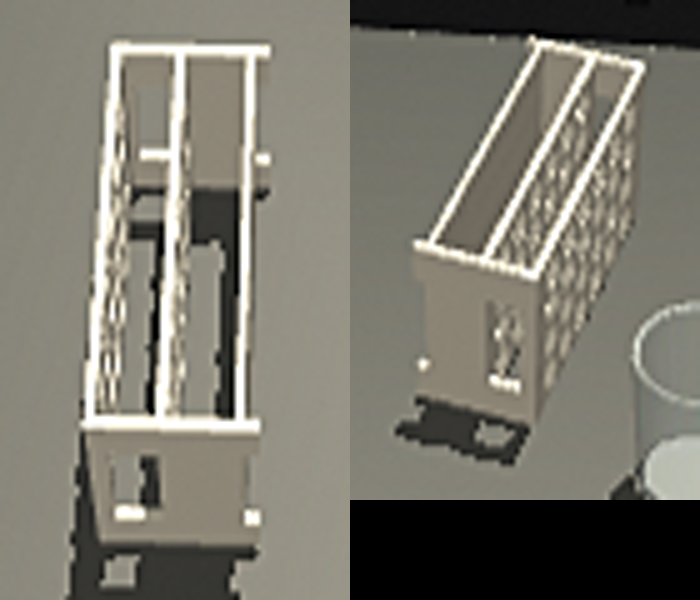

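```bash
python3 - <<'E'
from h import *
import plant
print([x for x in dir(plant) if not x.startswith('__')], getattr(plant,'tips_ahead',None))
c=np.load("top0.npz");P=pts(c)
q=P[183:245,338:432].reshape(-1,3); q=q[(q[:,2]>.102)&(q[:,2]<.125)]
m=q[:,:2]*1000; m=m[m[:,0]>466]
r=cv2.minAreaRect(m.astype(np.float32)); print(r,cv2.boxPoints(r).round())
C=np.array(r[0]); 
b=cv2.boxPoints(r); 
# long axis
e=b[1]-b[0]; f=b[2]-b[1]; l=e if np.linalg.norm(e)>np.linalg.norm(f) else f
l/=np.linalg.norm(l); l*=np.sign(l[1]); d=np.array([l[1],-l[0]]); print("l",l,"push d",d,np.degrees(np.arctan2(*d[::-1])))
print("face mid",C-32*d,"final",C+84*d)
for n,p,rr in(("beaker",(434.5,-141),34),("reag",(376,-311),28)):
    v=np.array(p)-(C-32*d); print(n,"along l",v@l,"along d",v@d)
# same A
C=np.array([545.2,185.4]); d=np.array([-.9992,-.0396]); l=np.array([.0396,-.9992])*-1
for n,p in(("wash",(672,92)),("holder",(644,290)),("spout",(.643*1e3,49))):
    v=np.array(p)-(C-32*d); print(n,"along l",v@l,"along d",v@d)
# wash high parts
w=P[125:175,220:270].reshape(-1,3); w=w[w[:,2]>.135]; print(w.round(3)[::6])
# finger depth: wrist cam
cv2.imwrite("pics/w0.png",np.load("wrist0.npz")["img"])
s=np.load("wrist0.npz");P=pts(s); z=P[...,2]
q=P[(z>.18)&(s["depth"]>0)]; print(len(q), q.min(0) if len(q) else 0,q.max(0) if len(q) else 0)
E
```

```text
['Unreachable', 'get_state', 'read_camera', 'sign_off', 'tips_ahead'] 0.008
((522.0888061523438, -260.6817932128906), (168.89585876464844, 63.82033157348633), 73.6029281616211) [[ 468. -333.]
 [ 529. -351.]
 [ 577. -189.]
 [ 515. -171.]]
l [0.28229252 0.9593284 ] push d [ 0.9593284  -0.28229252] -16.397076
face mid [ 491.39029694 -251.64843273] final [ 602.6723938  -284.39436531]
beaker along l 90.08848037102325 along d -85.81170263627811
reag along l -89.51146197042362 along d -93.94268724063679
wash along l -98.34656000000001 along d -91.0009184
holder along l 100.60383999999999 along d -70.86411840000001
spout along l -140.16376 along d -60.32131840000001
[[ 0.71   0.053  0.135]
 [ 0.701  0.062  0.142]
 [ 0.7    0.062  0.14 ]
 [ 0.696  0.064  0.146]
 [ 0.695  0.064  0.14 ]
 [ 0.689  0.078  0.145]
 [ 0.686  0.078  0.147]
 [ 0.683  0.078  0.149]
 [ 0.682  0.078  0.143]
 [ 0.677  0.085  0.148]
 [ 0.673  0.09   0.144]
 [ 0.45  -0.008  1.268]]
52155 [0.23556677 0.54433073 0.24290649] [0.31508256 0.68690474 0.33425064]
```

View pics/wrist0.png

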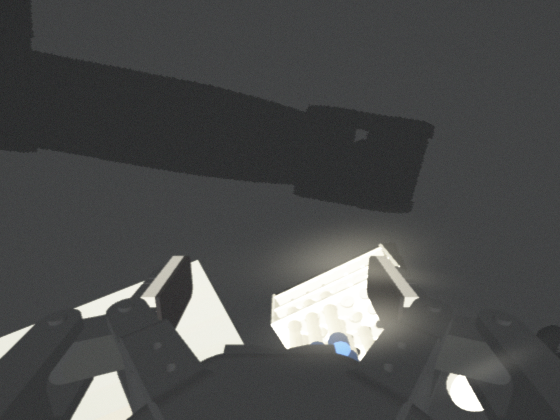

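Emit:
move_arm --grip 0 --linear '[[0.01, -0.012, 0], [0.023, -0.028, 0], [0.023, -0.028, 0], [0.023, -0.028, 0], [0.023, -0.028, 0], [0.023, -0.028, 0], [0.023, -0.028, 0], [0.023, -0.028, 0], [0.023, -0.028, 0], [0.023, -0.028, 0], [0.023, -0.028, 0], [0.023, -0.028, 0], [0.023, -0.028, 0], [0.023, -0.028, 0], [0.023, -0.028, 0], [0.012, -0.014, 0], [0, 0, 0]]' --twist '[[0, 0, 0], [0, 0, 5.4], [0, 0, 5.4], [0, 0, 5.4], [0, 0, 5.4], [0, 0, 5.4], [0, 0, 0], [0, 0, 0], [0, 0, 0], [0, 0, 0], [0, 0, 0], [0, 0, 0], [0, 0, 0], [0, 0, 0], [0, 0, 0], [0, 0, 0], [0, 0, 0]]'

```text
time: 1.57
eef_pos: [0.6336, 0.1576, 0.2325]
tcp_rot: [-0.035, 0.999, -0.006, -0.002]
contact_force: [0.1, -0.9, -0.2]
opening: 0.004
```

Emit:
move_arm --linear '[[-0.004, 0.015, -0.01], [-0.004, 0.014, -0.018], [0, 0, -0.018], [0, 0, -0.018], [0, 0, -0.018], [0, 0, -0.018], [0, 0, -0.015], [0, 0, -0.01], [0, 0, -0.005], [0, 0, 0], [0, 0, 0]]' --twist '[[0, 0, -1.7], [0, 0, 0], [0, 0, 0], [0, 0, 0], [0, 0, 0], [0, 0, 0], [0, 0, 0], [0, 0, 0], [0, 0, 0], [0, 0, 0], [0, 0, 0]]'

```text
time: 2.48
eef_pos: [0.6202, 0.1833, 0.0973]
tcp_rot: [-0.018, 1.0, -0.007, -0.004]
contact_force: [-0.1, -0.6, 0.1]
opening: -0.001
```

```bash
python3 - <<'E'
from h import *
s=get_state(); print({k:np.round(v,4).tolist() for k,v in s.items()})
c=read_camera("side"); cv2.imwrite("pics/s1.png",c["img"])
E
```

```text
{'time': 2.4833, 'qpos': [0.1353, 0.3753, 1.7395, -0.0143, 1.0365, -1.4638], 'dq': [0.0027, -0.0005, 0.0035, 0.0006, 0.0018, -0.0013], 'joint_efforts': [0.0054, -39.8883, -25.3461, -0.0232, 0.0295, 0.0002], 'eef_pos': [0.6202, 0.1833, 0.0973], 'tcp_rot': [-0.0178, 0.9998, -0.0067, -0.0041], 'contact_force': [-0.1077, -0.6068, 0.0854], 'wrist_torque': [0.0015, -0.0352, -0.0446], 'opening': -0.0006}
```

View pics/s1.png

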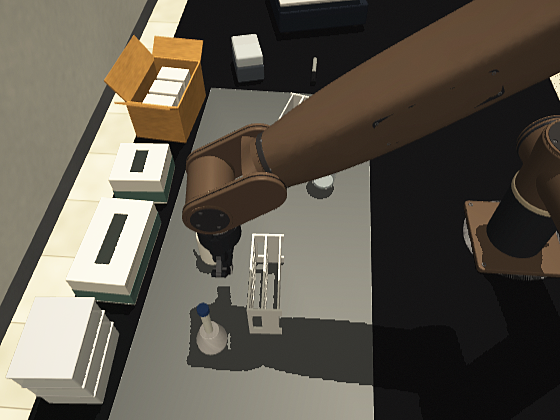

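Emit:
move_arm --linear '[[-0.006, 0.001, 0], [-0.006, 0, 0], [-0.005, 0, 0], [-0.003, 0, 0], [-0.003, 0, 0], [-0.003, 0, 0], [-0.003, 0, 0], [-0.003, 0, 0], [-0.003, 0, 0], [-0.003, 0, 0], [-0.003, 0, 0]]' --twist '[[0, 0, 0], [0, 0, 0], [0, 0, 0], [0, 0, 0], [0, 0, 0], [0, 0, 0], [0, 0, 0], [0, 0, 0], [0, 0, 0], [0, 0, 0], [0, 0, 0]]'

```text
time: 3.45
eef_pos: [0.5798, 0.1849, 0.1044]
tcp_rot: [-0.018, 1.0, -0.006, 0.003]
contact_force: [0.8, 0.7, 0.8]
opening: -0.002
```

Emit:
move_arm --linear '[[-0.003, 0, -0.002], [-0.003, 0, -0.002], [-0.003, 0, -0.002], [-0.003, 0, -0.001], [-0.003, 0, -0.001], [-0.003, 0, -0.001]]' --twist '[[0, 0, 0], [0, 0, 0], [0, 0, 0], [0, 0, 0], [0, 0, 0], [0, 0, 0]]'

```text
time: 3.95
eef_pos: [0.5624, 0.1851, 0.0967]
tcp_rot: [-0.018, 1.0, -0.006, 0.006]
contact_force: [0.5, -0.5, 1.0]
opening: 0.0
```

```bash
python3 - <<'E'
from h import *
c=read_camera("side"); cv2.imwrite("pics/s2.png",cv2.resize(c["img"][180:360,150:350],(666,600),interpolation=cv2.INTER_CUBIC))
E
```

```text
(no output)
```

View pics/s2.png

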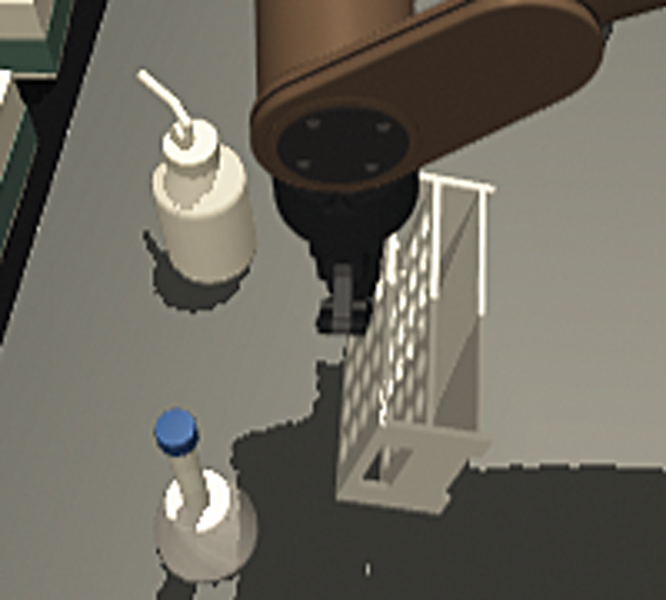

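Emit:
move_arm --linear '[[-0.003, 0, 0], [-0.003, 0, 0], [-0.003, 0, 0], [-0.003, 0, 0], [-0.003, 0, 0], [-0.003, 0, 0], [-0.003, 0, 0], [-0.003, 0, 0]]' --twist '[[0, 0, 0], [0, 0, 0], [0, 0, 0], [0, 0, 0], [0, 0, 0], [0, 0, 0], [0, 0, 0], [0, 0, 0]]'

```text
time: 4.67
eef_pos: [0.5316, 0.1848, 0.0933]
tcp_rot: [-0.018, 1.0, -0.006, 0.001]
contact_force: [-0.3, -0.8, -0.1]
opening: 0.0
```

```bash
python3 - <<'E'
from h import *
c=read_camera("side"); cv2.imwrite("pics/s3.png",cv2.resize(c["img"][180:360,150:350],(666,600),interpolation=cv2.INTER_CUBIC))
E
```

```text
(no output)
```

View pics/s3.png

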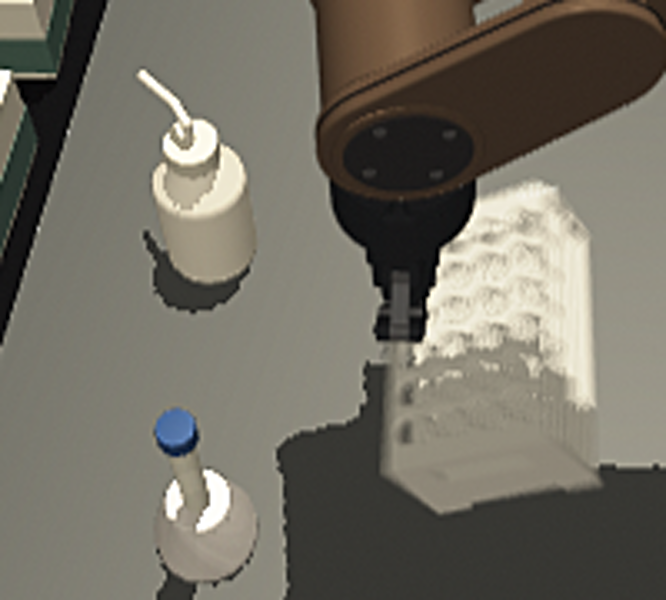

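Emit:
move_arm --linear '[[0.005, 0, 0.005], [0.004, 0, 0.02], [0, 0, 0.025], [0, 0, 0.025], [0, 0, 0.025], [0, 0, 0.025], [0, 0, 0.01], [0, 0, 0]]' --twist '[[0, 0, 0], [0, 0, 0], [0, 0, 0], [0, 0, 0], [0, 0, 0], [0, 0, 0], [0, 0, 0], [0, 0, 0]]'

```text
time: 5.38
eef_pos: [0.5393, 0.1842, 0.234]
tcp_rot: [-0.018, 1.0, -0.006, -0.001]
contact_force: [0.5, -0.1, 0.2]
opening: -0.0
```

Emit:
move_arm --linear '[[-0.003, -0.015, 0], [-0.006, -0.028, 0], [-0.006, -0.028, 0], [-0.006, -0.028, 0], [-0.006, -0.028, 0], [-0.006, -0.028, 0], [-0.006, -0.028, 0], [-0.006, -0.028, 0], [-0.006, -0.028, 0], [-0.006, -0.028, 0], [-0.006, -0.028, 0], [-0.006, -0.028, 0], [-0.006, -0.028, 0], [-0.006, -0.028, 0], [-0.003, -0.015, 0], [0, 0, 0], [0, 0, 0]]' --twist '[[0, 0, 0], [0, 0, -4], [0, 0, -4], [0, 0, -4], [0, 0, -4], [0, 0, -2], [0, 0, 0], [0, 0, 0], [0, 0, 0], [0, 0, 0], [0, 0, 0], [0, 0, 0], [0, 0, 0], [0, 0, 0], [0, 0, 0], [0, 0, 0], [0, 0, 0]]'

```text
time: 6.8
eef_pos: [0.4414, -0.2241, 0.2103]
tcp_rot: [0.146, 0.989, -0.002, -0.016]
contact_force: [-0.0, 0.2, -0.8]
opening: -0.003
```

```bash
python3 - <<'E'
from h import *
s=get_state(); print(s["time"],s["eef_pos"],s["tcp_rot"],s["qpos"])
a=read_camera("side");b=read_camera("top"); cv2.imwrite("pics/s4.png",a["img"]); cv2.imwrite("pics/t4.png",b["img"])
P=pts(b); q=P[190:270,140:260].reshape(-1,3); q=q[(q[:,2]>.055)&(q[:,2]<.09)&(q[:,0]<.59)]
print(np.median(q[:,2]),cv2.minAreaRect((q[:,:2]*1000).astype(np.float32)))
print("tilt", np.linalg.lstsq(np.c_[q[:,:2],np.ones(len(q))],q[:,2],rcond=None)[0])
E
```

```text
6.8 [ 0.441381   -0.22414941  0.21032639] [ 0.14584818  0.98917676 -0.00176995 -0.0159532 ] [-0.66575483 -0.07360868  2.02271847 -0.02014534  1.21849488 -1.93657516]
0.06684627343738905 ((458.3831787109375, 181.69903564453125), (104.04246520996094, 169.41177368164062), 2.7539443969726562)
tilt [-0.00138737  0.00109579  0.0672318 ]
```

View pics/s4.png

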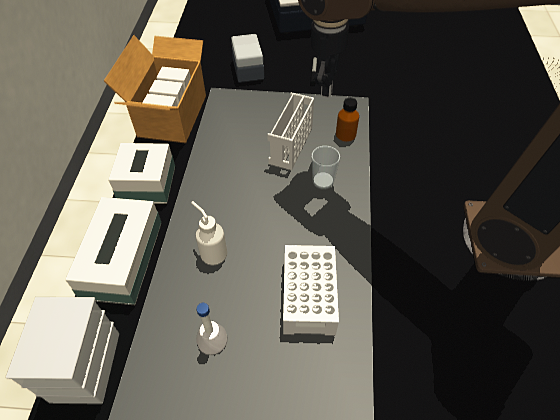

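View pics/t4.png

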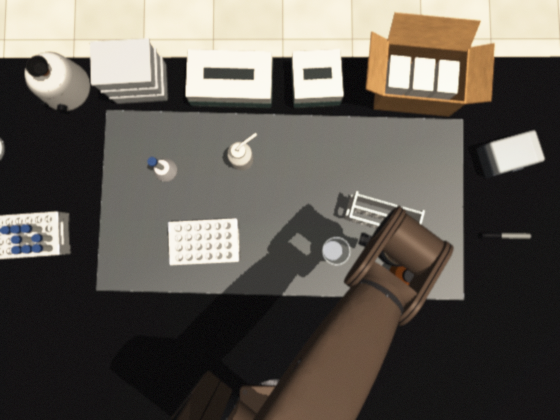

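Emit:
move_arm --linear '[[0.003, -0.007, -0.008], [0.002, -0.007, -0.015], [0, 0, -0.018], [0, 0, -0.018], [0, 0, -0.018], [0, 0, -0.016], [0, 0, -0.01], [0, 0, -0.006], [0, 0, 0], [0, 0, 0]]' --twist '[[0, 0, 0], [0, 0, 0], [0, 0, 0], [0, 0, 0], [0, 0, 0], [0, 0, 0], [0, 0, 0], [0, 0, 0], [0, 0, 0], [0, 0, 0]]'

```text
time: 7.73
eef_pos: [0.451, -0.231, 0.0936]
tcp_rot: [0.138, 0.99, -0.002, -0.014]
contact_force: [0.0, 0.3, 0.7]
opening: -0.0
```

```bash
python3 - <<'E'
from h import *
c=read_camera("side"); cv2.imwrite("pics/s5.png",cv2.resize(c["img"][50:210,220:400],(675,600),interpolation=cv2.INTER_CUBIC))
E
```

```text
(no output)
```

View pics/s5.png

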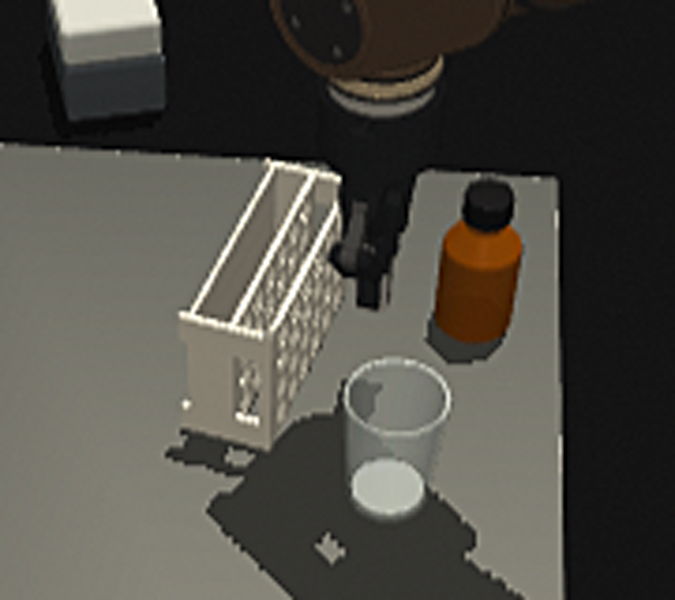

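Emit:
move_arm --linear '[[0.003, -0.005, 0], [0.004, -0.004, 0], [0.005, -0.002, 0], [0.003, -0.001, 0], [0.003, -0.001, 0], [0.003, -0.001, 0], [0.003, -0.001, 0], [0.003, -0.001, 0], [0.003, -0.001, 0]]' --twist '[[0, 0, 0], [0, 0, 0], [0, 0, 0], [0, 0, 0], [0, 0, 0], [0, 0, 0], [0, 0, 0], [0, 0, 0], [0, 0, 0]]'

```text
time: 8.53
eef_pos: [0.4863, -0.2521, 0.0988]
tcp_rot: [0.138, 0.99, -0.004, -0.011]
contact_force: [-2.3, 0.7, 1.1]
opening: 0.0
```

Emit:
move_arm --linear '[[0.003, -0.001, -0.001], [0.003, -0.001, -0.001], [0.003, -0.001, -0.001], [0.003, -0.001, -0.001], [0.003, -0.001, -0.001], [0.003, -0.001, 0]]' --twist '[[0, 0, 0], [0, 0, 0], [0, 0, 0], [0, 0, 0], [0, 0, 0], [0, 0, 0]]'

```text
time: 9.03
eef_pos: [0.5057, -0.2583, 0.0932]
tcp_rot: [0.138, 0.99, -0.004, -0.012]
contact_force: [-0.9, 1.0, 0.9]
opening: 0.001
```

```bash
python3 - <<'E'
from h import *
c=read_camera("side"); cv2.imwrite("pics/s6.png",cv2.resize(c["img"][50:210,220:400],(675,600),interpolation=cv2.INTER_CUBIC))
E
```

```text
(no output)
```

View pics/s6.png

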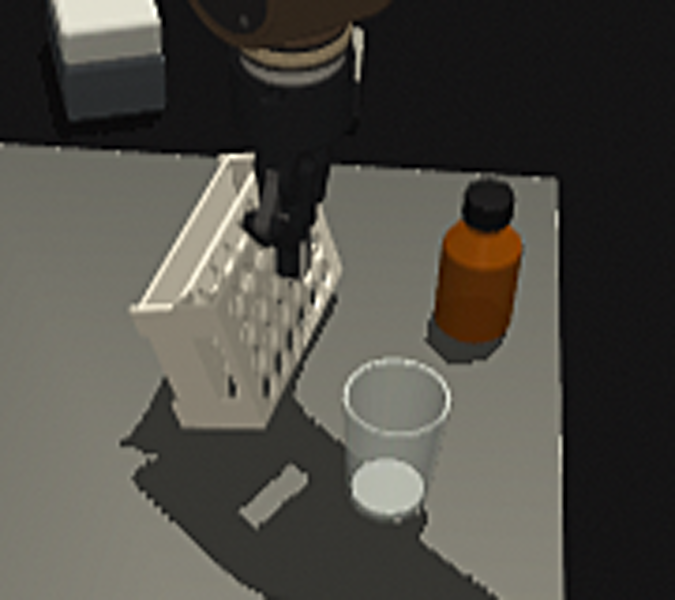

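Tilting cleanly about the foot edge (rack at ~(230,300) in the crop), neighbours untouched. Continue.

Emit:
move_arm --linear '[[0.003, -0.001, 0], [0.003, -0.001, 0], [0.003, -0.001, 0], [0.003, -0.001, 0], [0.003, -0.001, 0], [0.003, -0.001, 0], [0.003, -0.001, 0], [0.003, -0.001, 0]]' --twist '[[0, 0, 0], [0, 0, 0], [0, 0, 0], [0, 0, 0], [0, 0, 0], [0, 0, 0], [0, 0, 0], [0, 0, 0]]'

```text
time: 9.75
eef_pos: [0.5334, -0.2676, 0.093]
tcp_rot: [0.138, 0.99, -0.005, -0.01]
contact_force: [-0.3, 0.3, 0.4]
opening: -0.002
```

```bash
python3 - <<'E'
from h import *
c=read_camera("side"); cv2.imwrite("pics/s7.png",cv2.resize(c["img"][50:210,220:400],(675,600),interpolation=cv2.INTER_CUBIC))
E
```

```text
(no output)
```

View pics/s7.png

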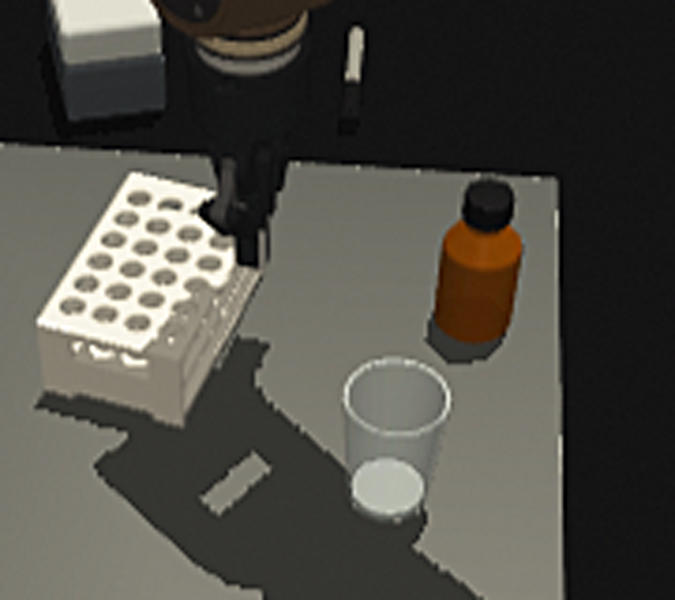

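Emit:
move_arm --linear '[[-0.005, 0.002, 0.006], [-0.004, 0.001, 0.02], [0, 0, 0.025], [0, 0, 0.025], [0, 0, 0.025], [0, 0, 0.025], [0, 0.01, 0.01], [-0.005, 0.025, 0], [-0.005, 0.03, 0], [-0.005, 0.03, 0], [-0.005, 0.03, 0], [-0.005, 0.03, 0], [-0.005, 0.03, 0], [-0.005, 0.03, 0], [-0.005, 0.03, 0], [-0.003, 0.015, 0], [0, 0, 0], [0, 0, 0]]' --twist '[[0, 0, 0], [0, 0, 0], [0, 0, 0], [0, 0, 0], [0, 0, 0], [0, 0, 0], [0, 0, 0], [0, 0, 0], [0, 0, 0], [0, 0, 0], [0, 0, 0], [0, 0, 0], [0, 0, 0], [0, 0, 0], [0, 0, 0], [0, 0, 0], [0, 0, 0], [0, 0, 0]]'

```text
time: 11.3
eef_pos: [0.4656, 0.0152, 0.2318]
tcp_rot: [0.139, 0.99, -0.002, -0.014]
contact_force: [-0.3, 0.2, 1.2]
opening: 0.005
```

```bash
python3 - <<'E'
from h import *
s=get_state(); print(s["time"],s["eef_pos"],s["contact_force"])
a=read_camera("side");b=read_camera("top"); cv2.imwrite("pics/s8.png",a["img"]); cv2.imwrite("pics/t8.png",b["img"])
P=pts(b)
for y0,y1 in((.08,.3),(-.4,-.175)):
    q=P.reshape(-1,3); q=q[(q[:,2]>.058)&(q[:,2]<.08)&(q[:,0]<.7)&(q[:,0]>.41)&(q[:,1]>y0)&(q[:,1]<y1)]
    if y0<0: q=q[q[:,0]>.5]
    else: q=q[q[:,0]<.55]
    print(len(q),np.median(q[:,2]),cv2.minAreaRect((q[:,:2]*1000).astype(np.float32)),np.linalg.lstsq(np.c_[q[:,:2],np.ones(len(q))],q[:,2],rcond=None)[0][:2])
P0=pts(np.load("top0.npz")); S0=pts(np.load("side0.npz")); S=pts(a)
for n,p,r in(("beaker",(434.5,-141),.04),("reag",(376,-311),.034),("wash",(672,92),.036),("holder",(644,290),.036)):
    o=[]
    for X in(P0,P,S0,S):
        q=X.reshape(-1,3); q=q[(q[:,2]>.03)&(q[:,2]<.16)&(np.hypot(*(q[:,:2]-np.array(p)/1000).T)<r+.03)&((q[:,0]<.47)|(q[:,0]>.6))]
        o.append((len(q),np.r_[q.mean(0),q[:,2].max()].round(3)))
    print(n,o)
E
```

```text
11.3 [0.46560452 0.01524621 0.23184485] [-0.2500348   0.21222652  1.19585786]
1474 0.06685925015131179 ((461.1058044433594, 181.73214721679688), (100.79951477050781, 172.1298828125), 0.5152318477630615) [ 0.00147145 -0.00202269]
1935 0.06716257926285478 ((605.49560546875, -285.2596130371094), (169.0965576171875, 105.56422424316406), 73.6506576538086) [-0.00069228  0.00077085]
beaker [(288, array([ 0.433, -0.15 ,  0.074,  0.098])), (288, array([ 0.433, -0.15 ,  0.075,  0.1  ])), (853, array([ 0.432, -0.14 ,  0.067,  0.096])), (696, array([ 0.428, -0.138,  0.065,  0.095]))]
reag [(500, array([ 0.378, -0.303,  0.089,  0.123])), (502, array([ 0.378, -0.303,  0.088,  0.125])), (628, array([ 0.376, -0.298,  0.077,  0.12 ])), (629, array([ 0.376, -0.298,  0.077,  0.12 ]))]
wash [(571, array([0.668, 0.087, 0.1  , 0.153])), (568, array([0.668, 0.087, 0.1  , 0.155])), (1046, array([0.667, 0.105, 0.088, 0.153])), (1046, array([0.667, 0.105, 0.088, 0.151]))]
holder [(375, array([0.641, 0.285, 0.072, 0.15 ])), (370, array([0.641, 0.285, 0.072, 0.15 ])), (725, array([0.639, 0.296, 0.074, 0.148])), (730, array([0.639, 0.296, 0.074, 0.147]))]
```

View pics/s8.png

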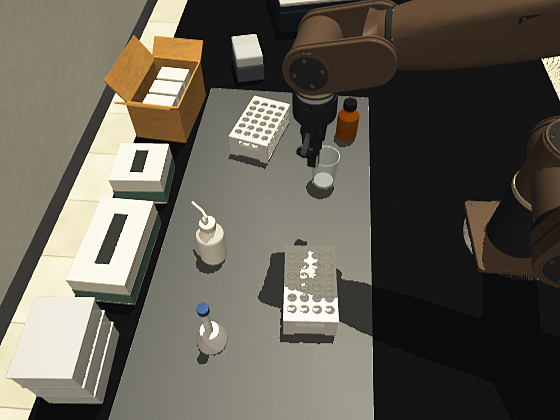

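View pics/t8.png

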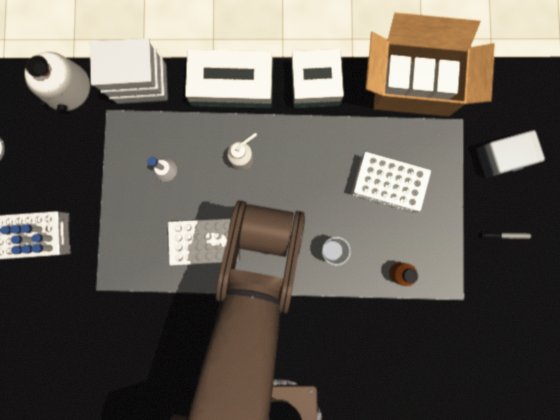

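Both racks show their holed decks facing up at 67 mm: the left one at top-view pixel (203,242), the right one at (392,182). All four neighbours are where they were, and the arm is clear of everything.

```bash
python3 - <<'E'
from h import *
print(sign_off())
E
```

```text
the job is handed in; nothing more can be done
None
```

I tipped both racks onto their feet with the closed fingertips and handed the job in at about 11.4 s; the hand-in gives no verdict. I pushed the left rack towards the robot and the right one away from it. Each push was level, about 17 mm below the upper edge at first contact.

- **Racks:** both decks measure 66.9 to 67.2 mm above the bench, with a slope of about 0.003 rad or less. Rack middles are at about (0.458, 0.182) and (0.605, -0.285) m, well inside the mat edges.
- **Neighbours:** for the two bottles and the tube stand, before and after images agree to 1 mm. The beaker is unchanged from above. In the side view it reads 4 mm off, but the gripper partly hides it there, so I trust the top view.
- **Forces:** the wrist reading was at most about 2.5 N at the end of any move. I did not see the values within a move. The arm was clear of everything at hand-in, with the fingertips about 0.22 m up.
- **Disagreement:** during the left push the tool drifted about 7 mm upwards. I corrected this, and it did no harm.

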